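Test and re-arm the emergency stop of the printer bench

TASK

Give the printer bench's emergency stop its function test, using only the fingertips: press the big three-lobed mushroom button in until it latches and stays in by itself, then push against a lobe to twist it clockwise until the latch lets go and it springs back out. Then press the small round reset button at the other end of the same box to re-arm it, and let go. Do not grip the stop button or take it between the fingers, and leave the neighbouring switch box and everything lying about alone.

Things in the scene. Friction and masses are not known exactly. Their poses are not given: they have to be found in the camera images.
- station: Emergency-stop station screwed to the bench: light grey enclosure 92 x 190 mm in plan, 62 mm high (fixing feet reach 109 mm from its middle at both ends). Origin: centre of its underside, on the bench; z up, y along its length towards the mushroom stop button, x across it. Mushroom's axis at y = +45 mm, reset button's at y = -58 mm. A gland and a bend of cable stand on its +x side.
- stop_head: Head of the mushroom stop button: domed hub 56 mm across with three rounded finger lobes 120 degrees apart, each 21 mm wide, 16 mm high, reaching 41.5 mm from the axis. Origin: on the axis at the head's underside, 90 mm above the bench when out, 84 mm latched; crown 22 mm above it, lobes' upper faces 16 mm. Its axes turn with the head, parallel to the station's at rest; one lobe points along +y.
- stop_top (a point): Centre of the mushroom head's crown, 22 mm above the head's underside: 112 mm above the bench when out.
- stop_mid (a point): Point on the mushroom's axis 8 mm above the head's underside (half-way up the lobes). Under the head are a neck 26 mm across and a collar 66 mm across whose top is 68 mm above the bench.
- lobe0 (a point): Middle of the lobe that points along the head's +y: 31 mm from the axis, half-way up (8 mm above the head's underside).
- lobe1 (a point): Middle of the lobe 120 degrees counter-clockwise (seen from above) from lobe0, likewise.
- lobe2 (a point): Middle of the lobe 240 degrees counter-clockwise (seen from above) from lobe0, likewise.
- stop_push (a joint): How far the mushroom is pressed in (m), straight down: 0 = out, 0.009 = end stop. The spring pushes it out with 4 N at 0 and 8 N at 0.009; passing the latch takes about 9 N. Pressed to the end stop and let go, it stays latched at about 0.006.
- stop_turn (a joint): How far the head is twisted (rad), clockwise seen from above: 0 = rest, 1.05 = end stop. A spring (0.12 N m per rad) turns it back to 0 when let go. Latched in, the head comes free at about 0.4 to 0.6 rad and springs out.
- reset_button_top (a point): Centre of the top face of the reset button: a plain black round push button 26 mm across in a round bezel 42 mm across and 12 mm high, at the other end of the station; 84 mm above the bench when out, 10 mm above its bezel.
- reset_button (a joint): How far the reset button is pressed (m), straight down: 0 = out, 0.006 = fully in, which takes 5 N. It springs back by itself.
- switchbox: Another light grey switch box, 85 x 160 mm, 58 mm high, screwed to the bench, to be left alone. Origin: centre of its underside; y along its length, towards its smooth round mushroom button 40 mm across (no lobes; top 87 mm above the bench, at y = +35 mm). At the other end a clear pilot lamp and a small selector. It and the station may change places.
- box_button (a joint): How far that box's smooth mushroom button is pressed (m): 0 = out, 0.006 = in.
- spool: Full filament spool lying flat, 200 mm across, 62 mm high, 0.9 kg, at the back of the bench. Origin: centre of its underside.
- scraper: Bed scraper with a flat blade, 200 mm long, lying at the robot's right.
- screwdriver: Screwdriver, 190 mm long, lying in front of the station's -x side, about 90 mm from the station's centre line.
- caliper: Digital caliper, 235 mm long, lying in front of the switch box, about 92 mm from its centre line.
- gluestick: Glue stick standing upright, 29 mm across, 93 mm high, behind the station's +x side, about 105 mm from its centre line. Origin: centre of its underside.
- nozzle_tray: Clear tray 90 x 90 x 28 mm with brass nozzles and small screws, at the robot's left. Origin: centre of its underside.
- bracket: Printed angle bracket 70 x 40 x 49 mm, standing behind the switch box. Origin: centre of its underside.

How it is judged (in metres and radians):
On the way, in this order (a step that is already met when the one before it is completed fails the run):
1. the mushroom is pressed in and stays latched by itself, with no finger on it (value of joint stop_push above 0.005 m and contact force between the fingers and stop_head below 0.3 N), for 0.2 s.
2. its head is twisted clockwise (value of joint stop_turn above 0.35 rad).
3. the latch has let go: the mushroom is out again and its head has turned back to rest (value of joint stop_push below 0.0015 m and value of joint stop_turn below 0.15 rad), for 0.2 s.
4. the reset button is pressed in (value of joint reset_button above 0.004 m), for 0.05 s.
At the end, for the whole second after the job is handed in: The mushroom stop button is out (less than 1.5 mm in) and turned back to rest (under 0.15 rad), the reset button is out again (less than 1.5 mm in), the switch box's button is out, and every loose thing lies within 20 mm (the spool 30 mm) of where it was (all of step 3 and value of joint each of reset_button, box_button below 0.0015 m and distance of spool from where it was at the start of the episode below 0.03 m and distance of each of scraper, screwdriver, caliper, gluestick, nozzle_tray, bracket from where it was at the start of the episode below 0.02 m); the robot touches nothing.
It fails at once if the stop button's head is gripped or taken between the fingers (contact force between the fingers and stop_head above 3 N and (distance between the grasp point and stop_mid below 0.013 m or (horizontal distance between the grasp point and lobe0 below 0.013 m and z of the grasp point in the frame of stop_head below 0.026 m) or (horizontal distance between the grasp point and lobe1 below 0.013 m and z of the grasp point in the frame of stop_head below 0.026 m) or (horizontal distance between the grasp point and lobe2 below 0.013 m and z of the grasp point in the frame of stop_head below 0.026 m))).
It fails at once if the neighbouring switch box's mushroom button is pressed 3 mm or more (value of joint box_button above 0.003 m).
It fails at once if something lying about is lifted, carried or knocked more than 20 mm (the spool 30 mm) from its place (distance of spool from where it was at the start of the episode above 0.03 m or distance of any of scraper, screwdriver, caliper, gluestick, nozzle_tray, bracket from where it was at the start of the episode above 0.02 m).
It also fails if it takes over 53 s, if anything falls off the work surface, if the arm or the gripper's body presses on something with over 40 N, if the wrist force passes 120 N, or if a joint passes its speed limit or range.

ROBOT

A 6-joint arm with a two-finger parallel gripper is mounted at the origin on the work surface. World frame = base frame: x ahead of the robot, y to its left, z up, the work surface at z = 0. Lengths are in m, angles in degrees, forces in N, time in s.
With the tool pointing down it reaches from about 0.3 to 0.75 m from the base axis. Payload 8.5 kg.
Tool frame: the origin (TCP) lies at the very end of the fingers, on their centre line; the grasp point (between the pads) lies 19 mm behind it; z points along the fingers, y is the line along which they close (so a half turn about z gives the same grasp; the last joint's range is limited). The gripper opens to 85 mm and grips with 20 to 120 N. Pads are 22 mm wide; open, the fingers measure 114 mm over their backs; the gripper's body (76 mm by 85 mm) begins 54 mm behind the grasp point. The pads swing forward as they close: fully open they stand 13 mm farther back than shut.
Start: joints at [64.383, 21.807, 74.336, -0, 83.858, -12.336], TCP at [0.126, 0.535, 0.231] pointing down, gripper open.
Joint ranges: [-178.18, 178.18], [-50.72, 133.34], [12.68, 142.11], [-81.47, 261.47], [9.98, 163.14], [-165.26, 165.26]. Speed limits (degrees/s): [136.94, 136.94, 180, 180, 180, 180].

INTERFACE

Orientations are given as a 3x3 rotation matrix whose columns are the frame's x, y, z axes.
In Python, from rig import env gives the robot as it stands.
- The arm moves only by the tool move_arm, never from a script. Its argument "plan" is a list of rows, each a list of 7 numbers: the turn, a rotation vector about the tool's x, y, z in degrees, then the shift along the tool's x, y, z in cm, then the gripper command: -1 is shut, 1 is fully open, values between are in proportion. In form: [[ax, ay, az, tx, ty, tz, jaw], ...]. A call has 1 to 5 rows; each row is the pose to reach, as a shift and turn from the pose commanded when the call began, along the tool's axes at that moment; what a row does not reach only later rows make up. A row lasts 1/10 s, in which the tool goes at most 50 mm and 8.59 degrees, less where a joint would pass 70% of its speed; a pose out of reach is approached as far as the arm can. A call with a gripper value outside its range is refused whole. The fingers move at their own pace and stop on an object; "squeeze" is the grip in N (left out, the last holds). Time passes only in rows, so rows that repeat a pose let the fingers close. It gives the time, the measured TCP pose, the force, the opening and the grip force at its end, in the units of the state.
- env.observe(): the state, without advancing time (a new reading comes with each control period).
- env.get_image(name): name is "scene" or "top" or "wrist"; returns a dict with "color" (400x640x3 uint8, red, green, blue), "fov_y" (degrees; the focal length in pixels is half the picture's height over the tangent of half this angle, whatever the lens; pixels are square), "cx", "cy" (the principal point, pixels), "R" (3x3) and "t" (3): a world point X has camera coordinates R X + t. Camera axes: x right, y down, z forward; pixel columns grow to the right and rows downward; lengths in m; the calibration is good to about 2 mm. A picture is of the moment at which its call begins. There is no depth.
- env.close_job(): hands the job in; it is judged then, once.
Trained networks look in a picture, given as the dict that the camera call returned (one of the last four; its "shot" number tells which), for a name from the list of things; names that differ only in an ending like _2 or _b are one class to them, and where a whole thing is asked for, a point or a joint stands for the part that bears it (a point fixed in the world has none). Each returns a list of dicts, best first, with "conf" (0 to 1); they miss things now and then, are a little off and sometimes report something else, mostly with a low value. They report only what shows in the picture. A call takes as long as a camera call.
- env.outline_of(target, picture): "mask" (400x640 bool, what is visible of it) and "bbox" ([centre column, centre row, width, height] in pixels, round what is visible of it).
- env.tip_of(target, picture): "pixel" ([column, row] in pixels: a listed point, or the origin of a listed thing).
The state is a dict: "time_s": time; "q": joint angles; "qvel": joint speeds; "joint_efforts": joint torques, N m; "position": TCP position; "tool_rot": TCP orientation; "ft_force": force on the tool from outside, world axes, zero at the start; "wrist_torque": the same for the moment, N m; "grip_width": finger opening in m; "gripper_force": force on a finger pad.
Only numpy, scipy, OpenCV 4.12 (cv2) and the standard library are available. Lean on these libraries where they do the work, as an engineer would, in place of code of your own. Each camera call takes 0.05 s, during which the arm holds its last target. There are 200 camera calls.

## Working session

There is one attempt and no reset: what is moved stays moved. The work goes in short steps, Python scripts to look and compute and a tool call to move; the robot and the scene stay as the last step left them, time stands still between calls to the robot, and variables do not carry over. Pictures are saved under pics/ and viewed, at most 10 in all, crops included, and the job is handed in when it is done.

Besides the shell and the picture viewer there is one more tool, called after "Request:" as name(argument=value, ...) on one line, values as JSON. move_arm: Moves the arm, as the interface text tells. Its arguments: {"type":"object","properties":{"plan":{"type":"array"},"squeeze":{"type":"number"}},"required":["plan"]}

```bash
mkdir -p pics; cat > h.py <<'E'
import numpy as np,cv2
from rig import env
def ray(p,uv):
    f=p["color"].shape[0]/2/np.tan(np.radians(p["fov_y"])/2)
    d=np.array([(uv[0]-p["cx"])/f,(uv[1]-p["cy"])/f,1.]);R=np.array(p["R"]);t=np.array(p["t"])
    return -R.T@t,R.T@d
def atz(p,uv,z):
    c,d=ray(p,uv);return c+d*(z-c[2])/d[2]
def tri(obs):
    A=np.zeros((3,3));b=np.zeros(3)
    for p,uv in obs:
        c,d=ray(p,uv);d=d/np.linalg.norm(d);M=np.eye(3)-np.outer(d,d);A+=M;b+=M@c
    return np.linalg.solve(A,b)
Z=dict(stop_top=.112,stop_mid=.098,lobe0=.098,lobe1=.098,lobe2=.098,reset_button_top=.084,station=0,switchbox=0,gluestick=0,screwdriver=0.01,stop_head=.09)
def save(p,n): cv2.imwrite(f"pics/{n}.png",cv2.cvtColor(p["color"],cv2.COLOR_RGB2BGR))
E
python3 - <<'E'
from h import *
np.set_printoptions(precision=4,suppress=True)
P={n:env.get_image(n) for n in("scene","top")}
for n in P: save(P[n],n+"0")
for k,z in Z.items():
    for n in P:
        r=env.tip_of(k,P[n])
        for q in r[:2]: print(k,n,round(q["conf"],2),np.array(q["pixel"]),atz(P[n],q["pixel"],z))
s=env.observe();print(s["position"],s["tool_rot"],s["time_s"],s["grip_width"])
cv2.imwrite("pics/both.png",cv2.vconcat([cv2.imread("pics/top0.png"),cv2.imread("pics/scene0.png")])[:, :])
b=cv2.imread("pics/both.png");cv2.imwrite("pics/both.png",cv2.resize(b,(480,600)))
E
```

```text
stop_top scene 0.91 [402.3 222.7] [0.541  0.2358 0.112 ]
stop_top top 0.73 [236.3 219.5] [0.5384 0.2523 0.112 ]
stop_top top 0.56 [247.8 190.1] [0.6294 0.2177 0.112 ]
stop_mid scene 0.76 [401.7 228.1] [0.5471 0.2385 0.098 ]
stop_mid top 0.83 [238.8 222.2] [0.5307 0.247  0.098 ]
stop_mid top 0.54 [377.2 246. ] [ 0.4527 -0.182   0.098 ]
lobe0 scene 0.75 [389.4 226.8] [0.5586 0.2083 0.098 ]
lobe0 scene 0.64 [405.5 218.9] [0.5113 0.2351 0.098 ]
lobe0 top 0.68 [251.8 211.1] [0.5649 0.2068 0.098 ]
lobe0 top 0.66 [243.9 229.9] [0.5067 0.2309 0.098 ]
lobe1 scene 0.75 [389.4 226.8] [0.5586 0.2083 0.098 ]
lobe1 scene 0.64 [405.5 218.9] [0.5113 0.2351 0.098 ]
lobe1 top 0.68 [251.8 211.1] [0.5649 0.2068 0.098 ]
lobe1 top 0.66 [243.9 229.9] [0.5067 0.2309 0.098 ]
lobe2 scene 0.75 [389.4 226.8] [0.5586 0.2083 0.098 ]
lobe2 scene 0.64 [405.5 218.9] [0.5113 0.2351 0.098 ]
lobe2 top 0.68 [251.8 211.1] [0.5649 0.2068 0.098 ]
lobe2 top 0.66 [243.9 229.9] [0.5067 0.2309 0.098 ]
reset_button_top scene 0.6 [371.6 207.1] [0.5023 0.1325 0.084 ]
reset_button_top scene 0.49 [401.6 223.5] [0.5194 0.2291 0.084 
[... 240 characters left out ...]
hbox scene 0.74 [284.5 178.5] [ 0.4442 -0.1948  0.    ]
switchbox top 0.94 [361.9 220.3] [ 0.5381 -0.1478  0.    ]
switchbox top 0.64 [233.7 214. ] [0.5637 0.282  0.    ]
gluestick top 0.72 [232.7 211.2] [0.5731 0.2855 0.    ]
gluestick top 0.55 [249.4 189.9] [0.6447 0.2301 0.    ]
screwdriver scene 0.45 [402.3 225.5] [0.4593 0.2174 0.01  ]
screwdriver top 0.8 [251.9 251. ] [0.4402 0.2185 0.01  ]
screwdriver top 0.51 [232.6 212.8] [0.567  0.2838 0.01  ]
stop_head scene 0.64 [403.8 229.2] [0.541  0.2432 0.09  ]
stop_head top 0.75 [241.3 218.4] [0.543  0.2407 0.09  ]
[0.1263 0.5353 0.2313] [[-0.9733  0.2297  0.    ]
 [ 0.2297  0.9733  0.    ]
 [-0.      0.     -1.    ]] 1.2 0.08540534872591608
```

View pics/top0.png

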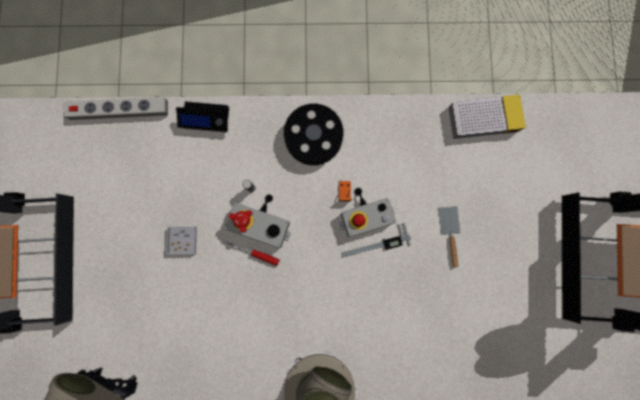

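View pics/scene0.png

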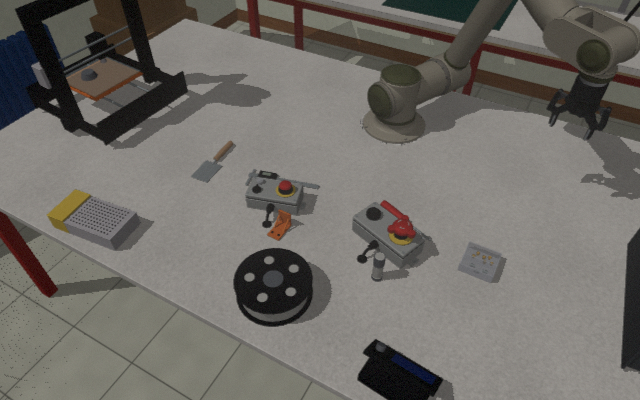

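The top view shows the red lobed station at about (241,219) with its reset button at (273,230). The glue stick is at (248,186), the screwdriver at (262,256), and the switch box on the right at (367,217). I'll move over the station for a wrist view.

Request:
move_arm(plan=[[0, 0, 0, -4, -2, -3, -1], [0, 0, 0, -8, -4, -6, -1], [0, 0, 0, -12, -6, -8, -1], [0, 0, 0, -16, -8, -8, -1], [0, 0, 0, -20, -10, -8, -1]], squeeze=20)

```text
time_s: 1.7
position: [0.2994, 0.3907, 0.3124]
tool_rot: [[-0.973, 0.23, 0.002], [0.23, 0.973, 0.001], [-0.001, 0.002, -1.0]]
ft_force: [1.1, 1.1, -0.1]
grip_width: 0.0124
gripper_force: 0.0
```

Request:
move_arm(plan=[[0, 0, 0, -4, -2, 0, -1], [0, 0, 0, -8, -4, 0, -1], [0, 0, 0, -12, -6, 0, -1], [0, 0, 0, -16, -8, 0, -1], [0, 0, 0, -20, -10, 0, -1]])

```text
time_s: 2.2
position: [0.4709, 0.2473, 0.3115]
tool_rot: [[-0.973, 0.23, 0.0], [0.23, 0.973, 0.0], [-0.0, 0.0, -1.0]]
ft_force: [0.1, -0.3, -0.2]
grip_width: 0.0002
gripper_force: 0.0
```

Request:
move_arm(plan=[[0, 0, 0, -3, -2, 0, -1], [0, 0, 0, -6, -4.5, 0, -1], [0, 0, 0, -6, -4.5, 0, -1], [0, 0, 0, -6, -4.5, 0, -1]])

```text
time_s: 2.6
position: [0.5178, 0.1909, 0.3111]
tool_rot: [[-0.973, 0.231, -0.001], [0.231, 0.973, 0.0], [0.001, 0.0, -1.0]]
ft_force: [-0.4, 0.6, 0.3]
grip_width: 0.0
gripper_force: 0.0
```

```bash
cat > look.py <<'E'
from h import *
import sys
np.set_printoptions(precision=4,suppress=True)
p=env.get_image("wrist");save(p,sys.argv[1])
for k in ["stop_top","stop_mid","lobe0","lobe1","lobe2","reset_button_top","station","gluestick","screwdriver","stop_head"]:
    for q in env.tip_of(k,p)[:3]: print(k,round(q["conf"],2),np.array(q["pixel"]),atz(p,q["pixel"],Z[k]))
s=env.observe();print(s["position"],s["tool_rot"],s["time_s"],s["grip_width"],s["ft_force"])
E
python3 look.py w1
```

```text
stop_top 0.89 [363.1 186.9] [0.5435 0.2379 0.112 ]
stop_mid 0.56 [359.5 182.8] [0.5412 0.2358 0.098 ]
lobe0 0.81 [387.3 186.2] [0.5535 0.2686 0.098 ]
lobe0 0.69 [344.1 201.8] [0.561  0.2121 0.098 ]
lobe0 0.64 [350.6 158.4] [0.5089 0.2312 0.098 ]
lobe1 0.81 [387.3 186.2] [0.5535 0.2686 0.098 ]
lobe1 0.69 [344.1 201.8] [0.561  0.2121 0.098 ]
lobe1 0.64 [350.6 158.4] [0.5089 0.2312 0.098 ]
lobe2 0.81 [387.3 186.2] [0.5535 0.2686 0.098 ]
lobe2 0.69 [344.1 201.8] [0.561  0.2121 0.098 ]
lobe2 0.64 [350.6 158.4] [0.5089 0.2312 0.098 ]
reset_button_top 0.77 [278.4 170.3] [0.505  0.1394 0.084 ]
station 0.74 [325.3 165.4] [0.5276 0.1971 0.    ]
station 0.38 [351.  159.2] [0.5273 0.238  0.    ]
station 0.24 [360.8 179.4] [0.5622 0.2466 0.    ]
gluestick 0.67 [383.9 186.9] [0.5827 0.28   0.    ]
gluestick 0.66 [356.9 234.1] [0.6525 0.2223 0.    ]
screwdriver 0.21 [384.9 184. ] [0.5755 0.2807 0.01  ]
stop_head 0.59 [361.8 177. ] [0.5366 0.2407 0.09  ]
stop_head 0.49 [348.  202.1] [0.5651 0.217  0.09  ]
[0.5176 0.1914 0.3114] [[-0.9734  0.2293  0.0001]
 [ 0.2293  0.9734 -0.    ]
 [-0.0001  0.     -1.    ]] 3.15 -0.0004372747364838398 [-0.3748  0.6079 -0.8931]
```

View pics/w1.png

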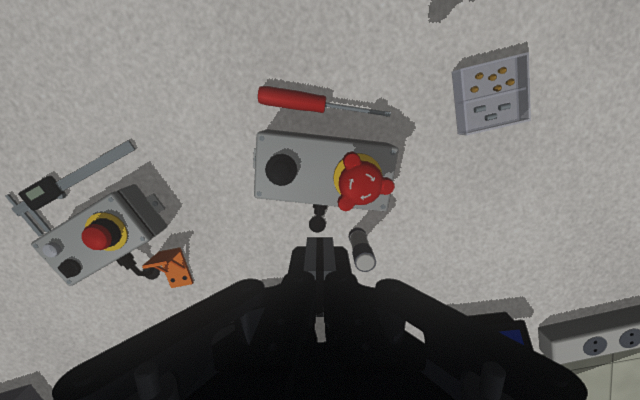

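The wrist view shows the stop head at (363,185) with lobes at (387,186), (344,202) and (351,158). The reset is at (278,170) and the glue stick is well behind at (363,255). The lobe radii (about 33 mm) and the reset-to-stop spacing (104.6 mm) fit the given sizes. The axis comes out at about (0.5415, 0.2373). Next I press the crown with the fingers shut.

Request:
move_arm(plan=[[0, 0, 0, -1.3, 4, 2, -1], [0, 0, 0, -1.3, 5, 6, -1], [0, 0, 0, -1.3, 5, 10, -1], [0, 0, 0, -1.3, 5, 14, -1], [0, 0, 0, -1.3, 5, 18, -1]])

```text
time_s: 3.65
position: [0.5417, 0.237, 0.1298]
tool_rot: [[-0.973, 0.229, 0.0], [0.229, 0.973, 0.0], [-0.0, 0.0, -1.0]]
ft_force: [0.9, -0.2, 0.1]
grip_width: 0.0001
gripper_force: 0.0
```

Request:
move_arm(plan=[[0, 0, 0, 0, 0, 0.7, -1], [0, 0, 0, 0, 0, 1.2, -1], [0, 0, 0, 0, 0, 1.6, -1], [0, 0, 0, 0, 0, 2.0, -1], [0, 0, 0, 0, 0, 2.3, -1]])

```text
time_s: 4.15
position: [0.5428, 0.237, 0.11]
tool_rot: [[-0.973, 0.23, 0.003], [0.23, 0.973, 0.001], [-0.003, 0.001, -1.0]]
ft_force: [-3.0, -0.7, 13.6]
grip_width: -0.0005
gripper_force: 6.6
```

Request:
move_arm(plan=[[0, 0, 0, 0, 0, 0.3, -1], [0, 0, 0, 0, 0, 0.6, -1], [0, 0, 0, 0, 0, 0.6, -1]])

```text
time_s: 4.45
position: [0.5427, 0.237, 0.1039]
tool_rot: [[-0.973, 0.23, 0.003], [0.23, 0.973, 0.001], [-0.003, 0.001, -1.0]]
ft_force: [-0.5, 0.7, 7.4]
grip_width: 0.0
gripper_force: 3.3
```

Request:
move_arm(plan=[[0, 0, 0, 0, 0, 0.2, -1], [0, 0, 0, 0, 0, 0.4, -1], [0, 0, 0, 0, 0, 0.4, -1]])

```text
time_s: 4.75
position: [0.5429, 0.2371, 0.1026]
tool_rot: [[-0.973, 0.229, 0.006], [0.229, 0.973, 0.001], [-0.005, 0.002, -1.0]]
ft_force: [-6.6, -2.6, 25.1]
grip_width: -0.0001
gripper_force: 12.3
```

Request:
move_arm(plan=[[0, 0, 0, 0, 0, -3, -1], [0, 0, 0, 0, 0, -5, -1], [0, 0, 0, 0, 0, -5, -1], [0, 0, 0, 2.1, -2.3, -5, -1], [0, 0, 0, 4.2, -4.5, -5, -1]])

```text
time_s: 5.25
position: [0.4899, 0.2023, 0.1477]
tool_rot: [[-0.973, 0.229, -0.0], [0.229, 0.973, -0.0], [0.0, -0.0, -1.0]]
ft_force: [0.4, -0.4, -0.3]
grip_width: -0.0004
gripper_force: 0.0
```

Request:
move_arm(plan=[[0, 0, 0, 0, 0, 0, -1], [0, 0, 0, 0, 0, 0, -1]])

```text
time_s: 5.45
position: [0.4908, 0.2026, 0.1484]
tool_rot: [[-0.973, 0.23, 0.0], [0.23, 0.973, 0.0], [-0.0, 0.0, -1.0]]
ft_force: [0.2, 0.2, -0.3]
grip_width: 0.0002
gripper_force: 0.0
```

```bash
sed -i 's/stop_head=.09)/stop_head=.084)/' h.py; python3 look.py w2 | grep -v -e glue -e screw -e station -e lobe[12]; python3 -c "
import cv2;a=cv2.imread('pics/w2.png');cv2.imwrite('pics/w2c.png',cv2.resize(a[100:300,200:480],(784,560)))"
```

```text
stop_top 0.98 [385.7 281.2] [0.5402 0.2378 0.112 ]
stop_mid 0.64 [379.3 267.6] [0.5373 0.2365 0.098 ]
lobe0 0.86 [422.  271.5] [0.5477 0.2666 0.098 ]
lobe0 0.82 [352.7 298.4] [0.5586 0.2123 0.098 ]
lobe0 0.61 [364.2 232.6] [0.5075 0.231  0.098 ]
reset_button_top 0.93 [247.4 248.9] [0.5065 0.1413 0.084 ]
reset_button_top 0.58 [384.9 278.3] [0.5564 0.2405 0.084 ]
stop_head 0.85 [376.9 258.9] [0.5379 0.2373 0.084 ]
[0.4908 0.2028 0.1483] [[-0.9733  0.2296 -0.    ]
 [ 0.2296  0.9733 -0.    ]
 [ 0.     -0.     -1.    ]] 6.0 7.2906298538406886e-06 [ 0.0005 -0.1213 -0.1268]
```

View pics/w2c.png

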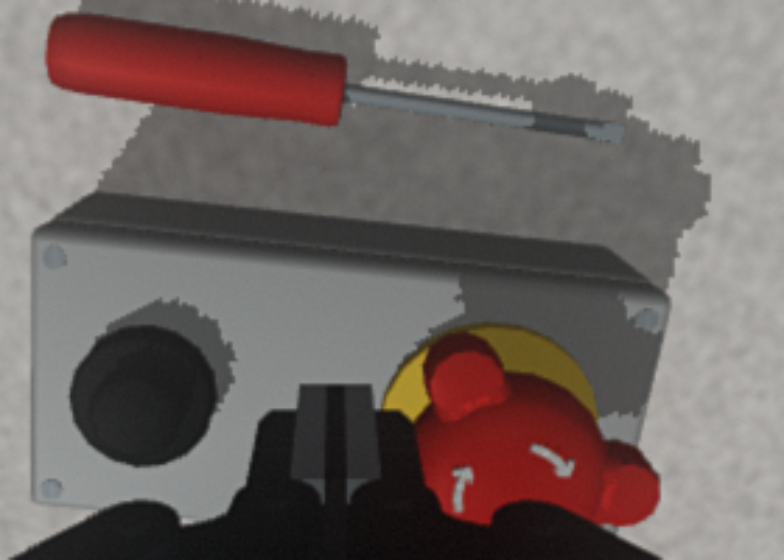

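The head is latched: its projected size has shrunk as expected and its crown sits lower. The fingers, in crop coordinates at (337,385), are beside lobe1, which is at (465,375). I'll descend beside it.

Request:
move_arm(plan=[[0, 0, 0, 0, 0, 3, -1], [0, 0, 0, 0, 0, 5, -1], [0, 0, 0, 0, 0, 6, -1], [0, 0, 0, 0, 0.5, 6, -1], [0, 0, 0, 0, 1, 6, -1]])

```text
time_s: 6.5
position: [0.4936, 0.2129, 0.0891]
tool_rot: [[-0.973, 0.23, 0.001], [0.23, 0.973, 0.0], [-0.001, 0.001, -1.0]]
ft_force: [0.3, 0.7, 0.7]
grip_width: -0.0
gripper_force: 0.0
```

Request:
move_arm(plan=[[0, 0, 0, 0, 0.4, 0, -1], [0, 0, 0, 0, 0.8, 0, -1], [0, 0, 0, 0, 1.2, 0, -1], [0, 0, 0, 0, 1.6, 0, -1], [0, 0, 0, 0, 1.6, 0, -1]])

```text
time_s: 7.0
position: [0.494, 0.2285, 0.0883]
tool_rot: [[-0.974, 0.229, -0.006], [0.229, 0.974, -0.001], [0.006, -0.002, -1.0]]
ft_force: [-12.2, -0.7, 4.0]
grip_width: -0.0001
gripper_force: 5.9
```

```bash
python3 look.py w3 | grep -v -e glue -e screw -e station -e lobe[12]
```

```text
lobe0 0.92 [308.9 353.2] [0.5475 0.2098 0.098 ]
lobe0 0.77 [353.  278.2] [0.5068 0.243  0.098 ]
reset_button_top 0.85 [175. 302.] [0.5075 0.1388 0.084 ]
[0.494  0.2283 0.0884] [[-0.9734  0.2288 -0.0059]
 [ 0.2288  0.9735 -0.0007]
 [ 0.0056 -0.0021 -1.    ]] 7.55 -9.47895807050971e-05 [-11.8696  -0.7831   4.3588]
```

```bash
python3 -c "
import cv2;a=cv2.imread('pics/w3.png');cv2.imwrite('pics/w3c.png',cv2.resize(a[200:400,180:460],(784,560)))"
```

```text
(no output)
```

View pics/w3c.png

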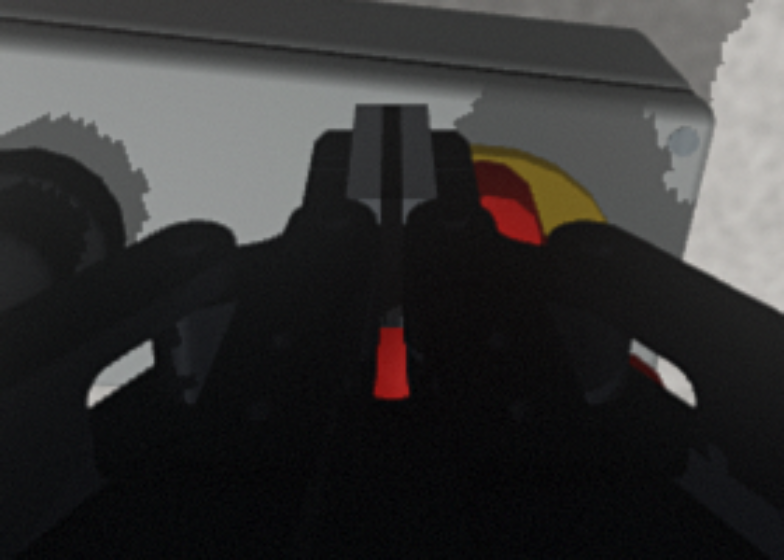

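The lobe at crop (515,210) sits against the finger's side and has turned about 20°. The radial force suggests the finger is rubbing the hub, so I'll ease outward 4 mm and continue.

Request:
move_arm(plan=[[0, 0, 0, 0.4, 0, 0, -1], [0, 0, 0, 0.4, 0.3, 0, -1], [0, 0, 0, 0.4, 0.3, 0, -1]])

```text
time_s: 7.85
position: [0.4928, 0.2324, 0.0886]
tool_rot: [[-0.973, 0.229, -0.001], [0.229, 0.973, 0.0], [0.001, -0.0, -1.0]]
ft_force: [-6.4, 0.3, 4.2]
grip_width: -0.0004
gripper_force: 3.2
```

Request:
move_arm(plan=[[0, 0, 0, 0, 0.4, 0, -1], [0, 0, 0, 0, 0.7, 0, -1], [0, 0, 0, 0, 0.7, 0, -1]])

```text
time_s: 8.15
position: [0.4941, 0.2395, 0.0887]
tool_rot: [[-0.973, 0.229, -0.002], [0.229, 0.973, 0.0], [0.002, -0.0, -1.0]]
ft_force: [-7.9, -0.1, 5.8]
grip_width: -0.0001
gripper_force: 4.0
```

```bash
python3 look.py w4 | grep -v -e glue -e screw -e station -e lobe[12]
```

```text
stop_top 0.18 [279.5 246.2] [0.4752 0.2255 0.112 ]
stop_mid 0.7 [336.2 327.4] [0.5348 0.239  0.098 ]
lobe0 0.57 [344.3 285.1] [0.5102 0.2487 0.098 ]
reset_button_top 0.97 [159.1 301.8] [0.5056 0.1405 0.084 ]
reset_button_top 0.15 [337.5 321.5] [0.5426 0.2389 0.084 ]
stop_head 0.62 [339.4 319.1] [0.5412 0.2403 0.084 ]
stop_head 0.28 [275.3 150.9] [0.4367 0.2302 0.084 ]
[0.4941 0.2392 0.0887] [[-0.9734  0.2293 -0.002 ]
 [ 0.2293  0.9734  0.0004]
 [ 0.002  -0.0001 -1.    ]] 8.7 -5.976278400212235e-05 [-8.4149 -0.4754  3.8788]
```

```bash
python3 -c "
from h import *
p=env.get_image('scene');f=p['color']
s=cv2.cvtColor(f,cv2.COLOR_RGB2BGR)[180:270,340:460]
a=cv2.imread('pics/w4.png')[200:400,230:440]
cv2.imwrite('pics/m4.png',cv2.hconcat([cv2.resize(a,(400,400)),cv2.resize(s,(400,400))]))"
```

```text
(no output)
```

View pics/m4.png

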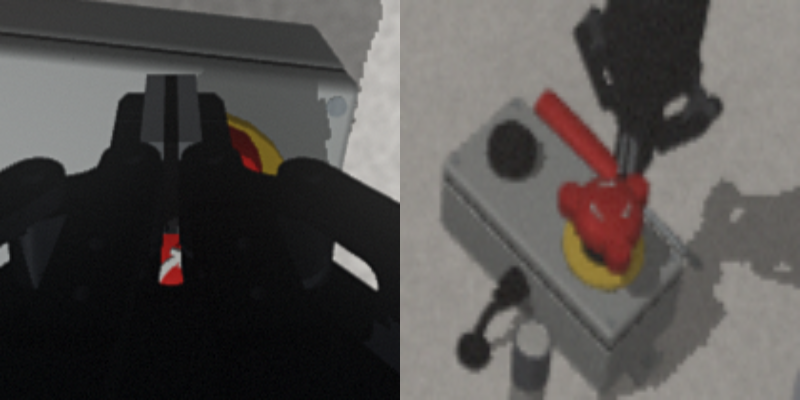

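Request:
move_arm(plan=[[0, 0, 0, 0, 0.4, 0, -1], [0, 0, 0, 0, 0.8, 0, -1], [0, 0, 0, 0, 0.8, 0, -1]])

```text
time_s: 9.05
position: [0.4967, 0.2469, 0.0886]
tool_rot: [[-0.973, 0.229, -0.0], [0.229, 0.973, 0.0], [0.0, -0.0, -1.0]]
ft_force: [-4.8, -2.0, 3.2]
grip_width: -0.0004
gripper_force: 2.4
```

```bash
cat > sc.py <<'E'
from h import *
np.set_printoptions(precision=4,suppress=True)
import sys
p=env.get_image('scene');save(p,sys.argv[1]);t=env.get_image("top")
for k in ["stop_top","lobe0"]:
    for n,q in [("s",p),("t",t)]:
        for r in env.tip_of(k,q)[:3]:
            if r["conf"]>.4: print(k,n,round(r["conf"],2),np.array(r["pixel"]),atz(q,r["pixel"],Z[k]))
E
python3 sc.py s5
```

```text
stop_top s 0.76 [400.  224.5] [0.5498 0.2329 0.112 ]
stop_top t 0.43 [234.7 217.6] [0.5443 0.2573 0.112 ]
lobe0 s 0.97 [392.2 217.6] [0.5242 0.202  0.098 ]
lobe0 s 0.96 [416. 220.] [0.5014 0.2613 0.098 ]
lobe0 s 0.86 [400.5 234.7] [0.5701 0.2444 0.098 ]
lobe0 t 0.62 [231.9 229.7] [0.5077 0.2681 0.098 ]
lobe0 t 0.6 [240.7 209.2] [0.5712 0.2415 0.098 ]
lobe0 t 0.5 [249.7 222.7] [0.5288 0.213  0.098 ]
```

The scene view shows all three lobes turned about 55° (0.95 rad), past the release angle. I'll back off and check.

Request:
move_arm(plan=[[0, 0, 0, 0.2, -1.5, 0, -1], [0, 0, 0, 0.2, -3, 0, -1], [0, 0, 0, 0.2, -4.8, 0, -1], [0, 0, 0, 0.2, -4.8, -3, -1], [0, 0, 0, 0.2, -4.8, -6, -1]])

```text
time_s: 9.85
position: [0.4843, 0.1991, 0.1489]
tool_rot: [[-0.973, 0.231, -0.0], [0.231, 0.973, -0.0], [0.0, -0.0, -1.0]]
ft_force: [0.6, 0.5, -0.4]
grip_width: -0.0004
gripper_force: 0.0
```

Request:
move_arm(plan=[[0, 0, 0, 0, -3, -4, -1], [0, 0, 0, 0, -3, -4, -1], [0, 0, 0, 0, -3, -4, -1]])

```text
time_s: 10.15
position: [0.4776, 0.1702, 0.1891]
tool_rot: [[-0.973, 0.231, 0.003], [0.231, 0.973, 0.0], [-0.003, 0.001, -1.0]]
ft_force: [-0.2, 0.5, -0.1]
grip_width: 0.0
gripper_force: 0.0
```

```bash
python3 look.py w6 | grep -v -e glue -e screw -e lobe[12]; python3 sc.py s6; python3 -c "
import cv2;a=cv2.imread('pics/w6.png')[100:300,200:480];b=cv2.imread('pics/s6.png')[180:280,340:480]
cv2.imwrite('pics/m6.png',cv2.hconcat([cv2.resize(a,(400,286)),cv2.resize(b,(400,286))]))"
```

```text
stop_top 0.59 [414.8 261.5] [0.5419 0.2362 0.112 ]
stop_mid 0.7 [409.9 252.5] [0.5409 0.2364 0.098 ]
lobe0 0.92 [388.7 279.4] [0.5631 0.2139 0.098 ]
lobe0 0.77 [445.9 256.1] [0.5516 0.2667 0.098 ]
lobe0 0.7 [399.6 225.1] [0.5132 0.2316 0.098 ]
reset_button_top 0.93 [297.5 232.9] [0.5058 0.1428 0.084 ]
station 0.78 [349.5 211.3] [0.5269 0.195  0.    ]
station 0.25 [389.7 279.8] [0.6299 0.2264 0.    ]
stop_head 0.81 [409.7 244.2] [0.5405 0.2404 0.084 ]
[0.477  0.1711 0.1881] [[-0.9733  0.2295 -0.0003]
 [ 0.2295  0.9733 -0.0001]
 [ 0.0003 -0.0001 -1.    ]] 10.7 -0.00019545881769706926 [ 0.449  -0.1991  0.2416]
stop_top s 0.62 [399.1 225.1] [0.5529 0.2317 0.112 ]
stop_top t 0.62 [236.4 216.8] [0.5467 0.2521 0.112 ]
lobe0 s 0.84 [408.5 231.8] [0.5506 0.259  0.098 ]
lobe0 s 0.72 [389.9 223.9] [0.5484 0.2054 0.098 ]
lobe0 s 0.63 [402.7 216.6] [0.5071 0.2254 0.098 ]
lobe0 t 0.69 [244.9 228.3] [0.5116 0.2278 0.098 ]
lobe0 t 0.63 [248.  214.4] [0.5547 0.2186 0.098 ]
lobe0 t 0.44 [233.4 213. ] [0.5596 0.2642 0.098 ]
```

View pics/m6.png

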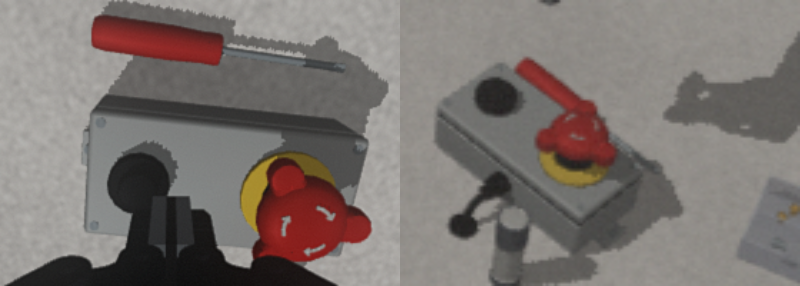

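```bash
python3 - <<'E'
from h import *
a=cv2.imread("pics/scene0.png");b=cv2.imread("pics/s6.png")
def red(i):
    i=i[205:245,380:420].astype(float);return np.clip(i[:,:,2]-(i[:,:,0]+i[:,:,1])/2,0,None)
A,B=red(a),red(b)
m=lambda X:(np.array([(X*np.arange(40)).sum(),(X.T*np.arange(40)).sum()])/X.sum()).round(2)
print(A.sum(),B.sum(),m(A),m(B),cv2.phaseCorrelate(A,B))
p=env.get_image("scene");f=200/np.tan(np.radians(p["fov_y"])/2)
for z in(.098,.092):
    c=np.array(p["R"])@[.5415,.2373,z]+p["t"];print(z,p["cx"]+f*c[0]/c[2],p["cy"]+f*c[1]/c[2])
cv2.imwrite("pics/cmp.png",cv2.hconcat([cv2.resize(x[195:250,365:425],(390,358),interpolation=cv2.INTER_NEAREST) for x in(a,b)]))
E
```

```text
46690.0 48755.5 [19.73 19.81] [19.75 19.78] ((0.06300747146030261, 0.004320761349582369), 0.991111448574188)
0.098 402.05201496071066 226.5446782766441
0.092 401.75893919698217 228.0329963860715
```

View pics/cmp.png

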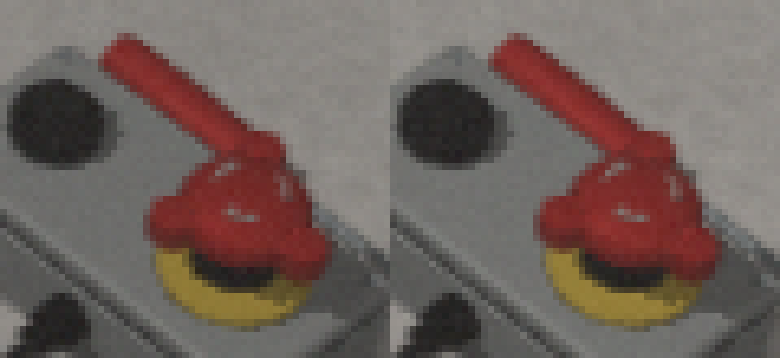

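The before and after views of the head match to within 0.1 px, where a latched head would show a 1.5 px shift, so it is out and back at rest. Now the reset button.

Request:
move_arm(plan=[[0, 0, 0, -3.5, -2.3, 2, -1], [0, 0, 0, -3.5, -2.3, 5, -1], [0, 0, 0, -3.5, -2.3, 8, -1], [0, 0, 0, -3.5, -2.3, 9.5, -1], [0, 0, 0, -3.5, -2.3, 9.5, -1]])

```text
time_s: 11.55
position: [0.5048, 0.1404, 0.0915]
tool_rot: [[-0.973, 0.23, -0.004], [0.23, 0.973, -0.0], [0.004, -0.001, -1.0]]
ft_force: [-0.3, -0.1, 0.3]
grip_width: 0.0001
gripper_force: 0.0
```

Request:
move_arm(plan=[[0, 0, 0, 0, 0, 0.6, -1], [0, 0, 0, 0, 0, 1.0, -1], [0, 0, 0, 0, 0, 1.4, -1], [0, 0, 0, 0, 0, 1.6, -1], [0, 0, 0, 0, 0, 1.6, -1]])

```text
time_s: 12.05
position: [0.5063, 0.1406, 0.0781]
tool_rot: [[-0.973, 0.23, 0.002], [0.23, 0.973, 0.0], [-0.002, 0.001, -1.0]]
ft_force: [0.5, 0.6, 5.1]
grip_width: 0.0001
gripper_force: 2.4
```

Request:
move_arm(plan=[[0, 0, 0, 0, 0, 0.2, -1], [0, 0, 0, 0, 0, 0.2, -1]])

```text
time_s: 12.25
position: [0.5064, 0.1406, 0.0778]
tool_rot: [[-0.973, 0.229, 0.003], [0.229, 0.973, -0.0], [-0.003, 0.001, -1.0]]
ft_force: [-6.2, -1.5, 21.4]
grip_width: -0.0001
gripper_force: 10.9
```

Request:
move_arm(plan=[[0, 0, 0, 0, 0, -4, -1], [0, 0, 0, 0, 0, -8, -1], [0, 0, 0, 0, 0, -12, -1], [0, 0, 0, 0, 0, -15, -1], [0, 0, 0, 0, 0, -15, -1]])

```text
time_s: 12.75
position: [0.5072, 0.1407, 0.2295]
tool_rot: [[-0.973, 0.23, 0.008], [0.23, 0.973, 0.0], [-0.008, 0.002, -1.0]]
ft_force: [-0.7, 0.1, -0.7]
grip_width: -0.0001
gripper_force: 0.0
```

Request:
move_arm(plan=[[0, 0, 0, 0, 0, 0, -1], [0, 0, 0, 0, 0, 0, -1], [0, 0, 0, 0, 0, 0, -1]])

```text
time_s: 13.05
position: [0.5054, 0.1405, 0.2241]
tool_rot: [[-0.973, 0.23, -0.003], [0.23, 0.973, -0.0], [0.002, -0.001, -1.0]]
ft_force: [-0.4, -0.4, 0.5]
grip_width: -0.0001
gripper_force: 0.0
```

```bash
python3 - <<'E'
from h import *
p=env.get_image("scene");save(p,"s9")
a=cv2.imread("pics/scene0.png");b=cv2.imread("pics/s9.png")
def g(i,r): return cv2.cvtColor(i,cv2.COLOR_BGR2GRAY)[r[0]:r[1],r[2]:r[3]].astype(float)
for n,r in dict(head=(205,245,380,420),reset=(200,222,360,384),glue=(245,285,365,392)).items(): print(n,cv2.phaseCorrelate(g(a,r),g(b,r)))
print(env.observe()["position"],env.observe()["ft_force"])
E
```

```text
head ((-0.06230807728714893, -0.004015682354911121), 1.0115612144080588)
reset ((0.03633952717590283, 0.11190732833072836), 1.0151325107764615)
glue ((0.4670881394150541, 0.023635192488558943), 1.013141474364884)
[0.50549956 0.14049923 0.22427543] [ 0.02921069 -0.07912376 -0.51035396]
```

```bash
python3 -c "
from rig import env
print(env.close_job())"
```

```text
the job is handed in; nothing more can be done
None
```

I pressed the emergency stop to its end stop, twisted it clockwise about 0.95 rad until it let go, and saw it return to its starting position. I then pressed the reset button fully and released it, and handed the job in at about 13 s. The hand-in returned no verdict, and I judged that the stop had latched from force, travel and wrist pictures, since the joint values can't be read directly.

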